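Load the mitre block: tip the batten down and push it home

TASK

A short batten has been left standing on end on the mitre block, at the end away from the stop. Tip it over where it stands, so that it falls along the fence towards the stop and lies flat on the bed on its broad side; then push it back flat against the fence and along the fence until its end butts against the stop, ready to be sawn. Only push it with the fingertips, do not pick it up or shove it along while it is still standing, leave the two cut pieces, the tape measure and the pencil where they are, and finish clear of everything.

Things in the scene. Friction and masses are not known exactly. Their poses are not given: they have to be found in the camera images.
- board: Mitre block, fixed: brown wooden bed 180 (x) x 330 (y) x 15 mm, with an upright fence of the same wood along its far edge (22 mm thick, 42 mm above the bed, three narrow saw slots). Origin: centre of the bed's underside, bed surface at z 15 mm. x points across the bed to the fence, y along the fence, to the end where the batten stands; stop towards -y. Front edge (x -90 mm) open. Turned up to 0.3 rad.
- fence_face (a point): Mid-length of the fence at the foot of its inner face, which looks to the robot, on the bed surface: 68 mm in x and 15 mm up from the board's origin. Axes as the board's. The batten goes flat against this face; its centre is then 22 mm in front of it and 11 mm above the bed.
- stop_face (a point): Foot of the stop's inner face, mid-width, on the bed. The stop is a wooden block 60 (x) x 26 (y) x 20 mm high with two screw heads on top, screwed to the bed beside the fence; this face looks along the board's +y, to the batten. Axes as the board's. Its place along the bed varies by 20 mm. With the batten home, the batten's centre is 80 mm from this face.
- batten: Loose light wood batten 160 x 44 x 22 mm, about 0.1 kg. Origin: its centre. z along its length, x along its width (44), y along its thickness (22). At the start it stands on one end on the bed (z up), its centre 60 to 78 mm in front of the fence face, broad sides facing along the fence, up to 0.15 rad out of square (its y roughly along the board's +y, away from the stop).
- offcut_1: First of two loose pieces already cut, 115 (x) x 44 (y) x 22 mm (z), lying on the bench beyond the end of the bed where the batten stands. Origin: centre of its underside. Leave alone.
- offcut_2: Second cut piece, same size, lying near the first. Origin: centre of its underside. Leave alone.
- tape_measure: Yellow and black tape measure, 65 x 81 x 33 mm, loose on the bench beyond the stop end of the bed. Origin: centre of its underside. Leave alone.
- pencil: Green pencil, 117 mm long (its y), 7 mm thick, loose on the bench beyond the stop end of the bed. Origin: centre of its underside. Leave alone.
- batten_top (a point): Centre of the end of the batten that is uppermost at the start, 160 mm above the bed then; axes as the batten's. Pushed near here on the broad side that looks away from the stop, the batten goes over after about 11 mm and falls by itself towards the stop; this end then lies nearest the stop.
Mind the look-alikes: they are no part of the job. What is shaped like the batten but pink, purple or turquoise is not meant.

How it is judged:
On the way:
1. the batten has been tipped and lies on its broad side on the bed, between the stop and where it stood (angle between batten's own z axis and vertical between 1.5 and 1.64 rad and angle between batten's own x axis and vertical between 1.5 and 1.64 rad and z of batten in the frame of fence_face between 0.008 and 0.014 m and y of batten in the frame of stop_face above 0.075 m and y of batten in the frame of board below 0.085 m), for 0.2 s.
At the end, for the whole second after the job is handed in: The batten lies at rest on its broad side on the bed, within 3.5 mm of the fence and of the stop and within 2 degrees of parallel to the fence; the cut pieces, tape measure and pencil are within 15 mm of where they were (angle between batten's own z axis and vertical between 1.53 and 1.61 rad and angle between batten's own x axis and vertical between 1.53 and 1.61 rad and z of batten in the frame of fence_face between 0.009 and 0.013 m and x of batten in the frame of fence_face between -0.0255 and -0.0205 m and y of batten in the frame of stop_face between 0.0785 and 0.0835 m and angle between the z axis of batten and the y axis of board, either way round below 0.035 rad and linear speed of batten below 0.01 m/s and distance of each of offcut_1, offcut_2, tape_measure, pencil from where it was at the start of the episode below 0.015 m); the robot touches nothing.
It fails at once if the batten is lifted off the bed (height (world z) of batten above 0.11 m or (angle between batten's own z axis and vertical between 1.47 and 1.67 rad and height (world z) of batten above 0.05 m)).
It fails at once if the batten is shoved more than 30 mm along while still standing (angle between batten's own z axis and vertical below 0.12 rad and distance of batten from where it was at the start of the episode above 0.03 m).
It fails at once if a cut piece, the tape measure or the pencil is moved more than 15 mm (distance of any of offcut_1, offcut_2, tape_measure, pencil from where it was at the start of the episode above 0.015 m).
It also fails if it takes over 45 s, if anything falls off the work surface, if the arm or the gripper's body presses on something with over 40 N, if the wrist force passes 120 N, or if a joint passes its speed limit or range.

ROBOT

A 6-joint arm with a two-finger parallel gripper is mounted at the origin on a cart in front of the work surface, level with it; the furniture and walls round the work are solid. World frame = base frame: x ahead of the robot, y to its left, z up, the work surface at z = 0. Lengths are in m, angles in rad, forces in N, time in s.
With the tool pointing down it reaches from about 0.375 to 0.9 m from the base axis. Payload 3.1 kg.
Tool frame: the origin (TCP) lies midway between the tips of the shut fingers; the grasp point (between the pads) lies 19 mm behind it; z points along the fingers, y is the direction in which the jaws open and shut (so a half turn about z gives the same grasp; the last joint's range is limited). The gripper opens to 85 mm and grips with 20 to 120 N. Pads are 22 mm wide; open, the fingers measure 114 mm over their backs; the gripper's body (76 mm by 85 mm) begins 54 mm behind the grasp point. The pads swing forward as they close: fully open they stand 13 mm farther back than shut.
Start: joints at [0.968, 0.527, 1.433, -0, 1.181, -0.178], TCP at [0.258, 0.569, 0.231] pointing down, gripper open.
Joint ranges: [-3.08, 3.08], [-0.75, 2.2], [0.22, 2.44], [-1.43, 4.57], [0, 2.65], [-2.85, 2.85]. Speed limits (rad/s): [2.79, 2.79, 3.14, 3.14, 3.14, 3.14].

INTERFACE

Orientations are given as a unit quaternion [x, y, z, w].
In Python, from station import manip gives the robot as it stands.
- The arm moves only by the tool servo_tool, never from a script. Its argument "motion" is a list of rows, each a list of 7 numbers: the shift along the tool's x, y, z in mm, then the turn, a rotation vector about the tool's x, y, z in rad, then the opening, from -1 (shut) to 1 (fully open), so that 0 is half open. In form: [[x, y, z, rx, ry, rz, hand], ...]. A call has 1 to 12 rows; each row shifts and turns the pose as measured when the row begins, along the tool's axes as they then stand; what a row does not reach is not made up. A row lasts 1/12 s, in which the tool goes at most 41.7 mm and 7.16 degrees, less where a joint would pass 70% of its speed; a pose out of reach is approached as far as the arm can. A call with a gripper value outside its range is refused whole. The fingers move at their own pace and stop on an object; "grip_force" is the grip in N (left out, the last holds). Time passes only in rows, so rows that do not move let the fingers close. It gives the time, the measured TCP pose, the force and the opening at its end, in the units of the state.
- manip.sense(): the state, without advancing time (a new reading comes with each control period).
- manip.snapshot(name): name is "scene" or "top"; returns a dict with "frame" (384x512x3 uint8, red, green, blue), "mtx" (3x3 intrinsics, pixels), "world_from_camera" (4x4, takes a point from camera to world coordinates). Camera axes: x right, y up, looking along -z (the intrinsics and any distortion apply to the point x, -y, -z); pixel columns grow to the right and rows downward; lengths in m; the calibration is good to about 2 mm. A picture is of the moment at which its call begins. There is no depth.
- manip.sign_off(): hands the job in, once; it reports no verdict.
The state is a dict: "t": time; "q": joint angles; "qd": joint speeds; "tau": joint torques, N m; "tcp_pos": TCP position; "tool_rot": TCP orientation; "force": force on the tool from outside, world axes, zero at the start; "ft_torque": the same for the moment, N m; "finger_gap": opening from 0.0 (shut) to 1.0 (fully open).
Only numpy, scipy, OpenCV 4.12 (cv2) and the standard library are available. Lean on these libraries where they do the work, as an engineer would, in place of code of your own. Each camera call takes 0.05 s, during which the arm holds its last target.

## Working session

There is one attempt and no reset: what is moved stays moved. The work goes in short steps, Python scripts to look and compute and a tool call to move; the robot and the scene stay as the last step left them, time stands still between calls to the robot, and variables do not carry over. Pictures are saved under pics/ and viewed, and the job is handed in when it is done.

Besides the shell and the picture viewer there is one more tool, called after "Request:" as a command line: name --pt "numbers of a row" for each row, then --argument value for the rest. servo_tool: Moves the arm, as the interface text tells. Its arguments: {"type":"object","properties":{"motion":{"type":"array"},"grip_force":{"type":"number"}},"required":["motion"]}

```bash
mkdir -p pics; python3 - <<'E'
from station import manip
import cv2,numpy as np
for n in("scene","top"):
    s=manip.snapshot(n); cv2.imwrite(f"pics/{n}0.png",s["frame"][:,:,::-1]); np.savez(f"{n}0.npz",**s)
    print(n,np.round(s["mtx"],1).tolist(),np.round(s["world_from_camera"],3).tolist(),s.keys())
print(manip.sense())
E
```

```text
scene [[468.6, 0.0, 251.0], [0.0, 468.6, 192.9], [0.0, 0.0, 1.0]] [[0.816, 0.432, -0.385, 0.04], [-0.578, 0.626, -0.524, -0.627], [0.015, 0.65, 0.76, 1.041], [0.0, 0.0, 0.0, 1.0]] dict_keys(['frame', 'mtx', 'world_from_camera'])
top [[471.0, 0.0, 256.7], [0.0, 471.0, 196.0], [0.0, 0.0, 1.0]] [[0.002, 0.943, -0.333, 0.106], [-1.0, 0.003, 0.0, 0.003], [0.001, 0.333, 0.943, 1.231], [0.0, 0.0, 0.0, 1.0]] dict_keys(['frame', 'mtx', 'world_from_camera'])
{'t': 0.1, 'q': array([ 9.67485521e-01,  5.28375424e-01,  1.43372820e+00,  2.47223199e-05,
        1.18139702e+00, -1.78496198e-01]), 'qd': array([-0.00096344, -0.00287967, -0.00190548,  0.00035269, -0.0001578 ,
        0.0002392 ]), 'tau': array([-3.64418302e-04, -4.43305957e+01, -1.78585374e+01, -2.51581214e-04,
        3.90310830e-03, -3.09403649e-07]), 'tcp_pos': array([0.25720467, 0.56894777, 0.23044472]), 'tool_rot': array([ 2.10818213e-01,  9.77524818e-01, -8.77671402e-04, -3.74062413e-04]), 'force': array([0.04093464, 0.12744713, 0.44909785]), 'ft_torque': array([ 0.0032986 , -0.05214294, -0.0154347 ]), 'finger_gap': 1.0006665504285632}
```

View pics/scene0.png

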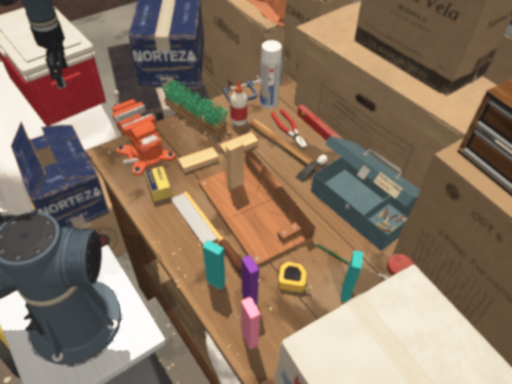

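View pics/top0.png

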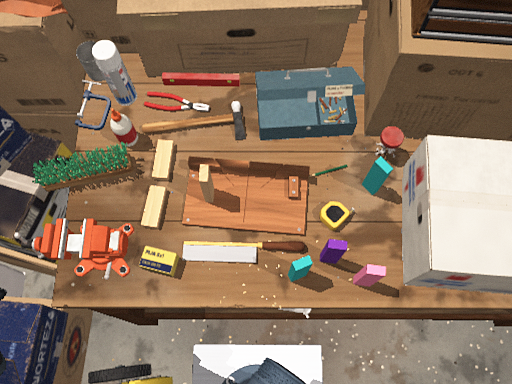

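Candidates, top view: the light wood standing batten (206,183) on the block. Others are cut pieces lying at (164,160) and (153,206), turquoise (377,176) and (300,268), purple (334,251), pink (369,275). I choose (206,183) and check it in a crop.

```bash
python3 - <<'E'
import cv2
a=cv2.imread("pics/top0.png")[140:245,135:325]; cv2.imwrite("pics/topc.png",cv2.resize(a,None,fx=4.2,fy=4.2,interpolation=cv2.INTER_CUBIC))
a=cv2.imread("pics/scene0.png")[125:270,165:325]; cv2.imwrite("pics/scenec.png",cv2.resize(a,None,fx=4,fy=4,interpolation=cv2.INTER_CUBIC))
E
```

```text
(no output)
```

View pics/topc.png

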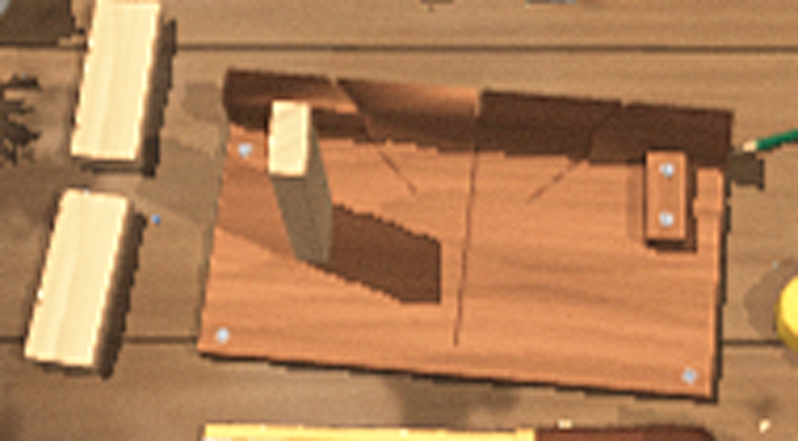

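View pics/scenec.png

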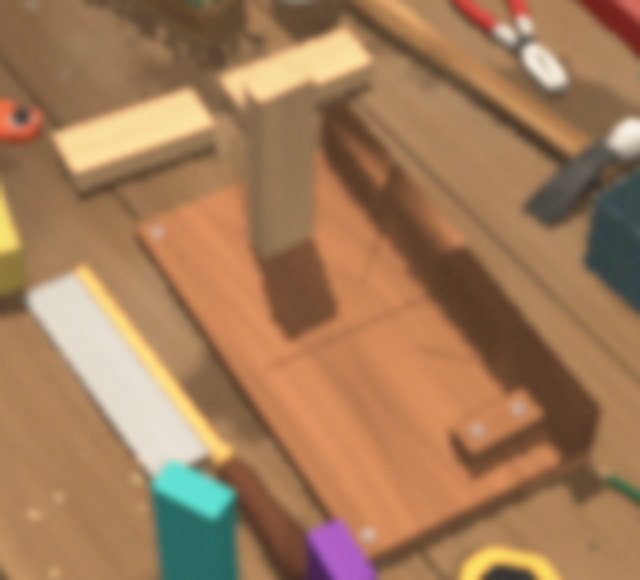

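The crops confirm it: a plain light wood batten upright, top end at about pixel (204,173), with the stop at about (294,187). Now the measurements.

```bash
cat > h.py <<'E'
import numpy as np,cv2
def ray(s,px,z):
    K=s["mtx"];T=s["world_from_camera"];px=np.atleast_2d(np.array(px,float))
    n=(np.c_[px,np.ones(len(px))])@np.linalg.inv(K).T
    d=(n*[1,-1,-1])@T[:3,:3].T; o=T[:3,3]
    return o+d*((z-o[2])/d[:,2])[:,None]
E
python3 - <<'E'
from h import *
s=np.load("top0.npz");c=np.load("scene0.npz")
def t(p,z): return ray(s,np.array(p)/4.2-.4+[135,140],z)[:,:2].round(4)
def q(p,z): return ray(c,np.array(p)/4.-.4+[165,125],z)[:,:2].round(4)
P={"battop":([(272,101),(310,101),(305,176),(267,174)],.175),"batbotR":([(330,235),(325,265),(295,256)],.015),
"bedfront":([(199,352),(713,397)],.015),"fencetopback":([(229,70),(733,112)],.057),"stop":([(646,152),(646,238),(686,240),(687,152)],.035),
"off1":([(27,358),(98,366),(130,194),(62,190)],.022),"off2":([(73,153),(137,160),(160,2),(98,0)],.022),"bedR":([(724,165)],.015)}
for k,v in P.items(): print(k,t(*v).tolist())
P={"battop":([(248,100),(318,70)],.175),"batbot":([(268,258),(318,240)],.015),"bedfront":([(137,228),(368,558)],.015),"stop":([(453,432),(528,390),(546,410),(468,452)],.035)}
for k,v in P.items(): print(k,q(*v).tolist())
E
```

```text
battop [[0.5628, 0.1429], [0.5628, 0.1208], [0.5162, 0.122], [0.5173, 0.1438]]
batbotR [[0.5371, 0.1221], [0.5164, 0.1247], [0.5225, 0.1444]]
bedfront [[0.4575, 0.2031], [0.4288, -0.1243]]
fencetopback [[0.6356, 0.1873], [0.607, -0.1387]]
stop [[0.5879, -0.0837], [0.5285, -0.0825], [0.5272, -0.1082], [0.588, -0.1104]]
off1 [[0.4513, 0.3109], [0.4461, 0.2654], [0.5626, 0.253], [0.5653, 0.2976]]
off2 [[0.5913, 0.2924], [0.5865, 0.25], [0.7015, 0.242], [0.7029, 0.284]]
bedR [[0.5869, -0.1365]]
battop [[0.5124, 0.129], [0.5669, 0.1265]]
batbot [[0.5216, 0.1239], [0.5614, 0.1177]]
bedfront [[0.4587, 0.2027], [0.4332, -0.1229]]
stop [[0.5281, -0.0862], [0.5907, -0.0874], [0.59, -0.1072], [0.5264, -0.1046]]
```

Request:
servo_tool --pt "0 0 -25 0 0 -0.1 -1" --pt "0 0 -25 0 0 -0.1 -1" --pt "0 0 -20 0 0 -0.1 -1" --pt "0 0 0 0 0 -0.1 -1" --pt "0 0 0 0 0 0 -1" --grip_force 20

```text
t: 0.52
tcp_pos: [0.2557, 0.5667, 0.2984]
tool_rot: [0.003, 1.0, -0.006, -0.004]
force: [-1.0, 0.3, -0.6]
finger_gap: 0.298
```

```bash
cat > to.py <<'E'
import sys,numpy as np
from scipy.spatial.transform import Rotation as R
from station import manip
s=manip.sense();r=R.from_quat(s["tool_rot"]);M=r.as_matrix()
print("t",s["t"],"tcp",s["tcp_pos"].round(4),"yaw_y",np.arctan2(M[1,1],M[0,1]).round(4),"zaxis",M[:,2].round(3),"F",s["force"].round(1),"gap",round(s["finger_gap"],2))
a=list(map(float,sys.argv[1:]))
if a:
    print("shift mm",(M.T@(np.array(a[:3])-s["tcp_pos"])*1000).round(1))
    if len(a)>3:
        ex=np.array([np.sin(a[3]),-np.cos(a[3]),0]);ey=np.array([np.cos(a[3]),np.sin(a[3]),0])
        # tool y=ey, z down, x=y cross z
        z=np.array([0,0,-1.]);W=np.c_[np.cross(ey,z),ey,z]
        print("rotvec",(r.inv()*R.from_matrix(W)).as_rotvec().round(3))
E
python3 to.py .54 .2 .27 1.548
```

```text
t 0.5167 tcp [0.2557 0.5667 0.2984] yaw_y 1.5645 zaxis [-0.008 -0.011 -1.   ] F [-1.   0.3 -0.6] gap 0.3
shift mm [-286.9 -364.5   30.4]
rotvec [-0.011 -0.008  0.016]
```

Request:
servo_tool --pt "-24 -30 0 -0.011 -0.008 0.016 -1" --pt "-24 -30 0 0 0 0 -1" --pt "-24 -30 0 0 0 0 -1" --pt "-24 -30 0 0 0 0 -1" --pt "-24 -30 0 0 0 0 -1" --pt "-24 -30 0 0 0 0 -1" --pt "-24 -30 0 0 0 0 -1" --pt "-24 -30 0 0 0 0 -1" --pt "-24 -30 0 0 0 0 -1" --pt "-24 -30 0 0 0 0 -1" --pt "-24 -30 0 0 0 0 -1" --pt "0 0 0 0 0 0 -1"

```text
t: 1.52
tcp_pos: [0.5139, 0.2143, 0.2882]
tool_rot: [0.024, 1.0, -0.002, -0.006]
force: [-0.6, -0.1, 0.9]
finger_gap: 0.001
```

```bash
python3 to.py .54 .19 .155 1.548
```

```text
t 1.5167 tcp [0.5139 0.2143 0.2882] yaw_y 1.5233 zaxis [-0.011 -0.005 -1.   ] F [-0.6 -0.1  0.9] gap 0.0
shift mm [-28.7 -22.3 133. ]
rotvec [-0.005 -0.011 -0.025]
```

Request:
servo_tool --pt "-27 -10 0 -0.005 -0.011 -0.025 -1" --pt "0 0 33 0 0 0 -1" --pt "0 0 33 0 0 0 -1" --pt "0 0 33 0 0 0 -1" --pt "0 0 32 0 0 0 -1" --pt "0 0 0 0 0 0 -1"

```text
t: 2.02
tcp_pos: [0.5438, 0.1993, 0.1514]
tool_rot: [0.023, 1.0, 0.001, 0.001]
force: [-1.3, -0.1, -0.3]
finger_gap: 0.0
```

```bash
python3 to.py .54 .165 .155 1.548;python3 - <<'E'
from station import manip
import cv2
a=manip.snapshot("top")["frame"][:,:,::-1][130:240,135:315];b=manip.snapshot("scene")["frame"][:,:,::-1][115:225,165:345]
cv2.imwrite("pics/a1.png",cv2.resize(cv2.vconcat([a,b]),None,fx=2.7,fy=2.7,interpolation=cv2.INTER_CUBIC))
E
```

```text
t 2.0167 tcp [0.5438 0.1993 0.1514] yaw_y 1.5247 zaxis [ 0.002  0.001 -1.   ] F [-1.3 -0.1 -0.3] gap 0.0
shift mm [  2.2 -34.5  -3.6]
rotvec [ 0.001  0.002 -0.023]
```

View pics/a1.png

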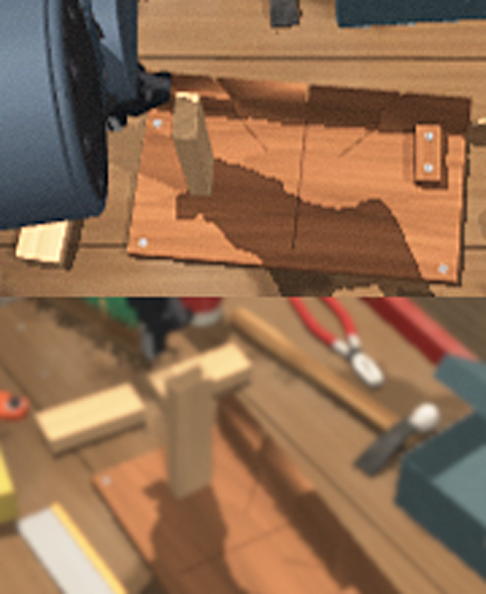

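The fingers stand behind the batten's far broad side, clear of it. Pushing gently.

Request:
servo_tool --pt "1 -15 -3 0 0 -0.023 -1" --pt "1 -15 0 0 0 0 -1" --pt "0 -5 0 0 0 0 -1" --pt "0 -4 0 0 0 0 -1" --pt "0 -4 0 0 0 0 -1" --pt "0 -4 0 0 0 0 -1" --pt "0 -4 0 0 0 0 -1"

```text
t: 2.7
tcp_pos: [0.5508, 0.1517, 0.1717]
tool_rot: [0.01, 1.0, 0.004, 0.017]
force: [-0.4, -0.6, -0.6]
finger_gap: 0.003
```

```bash
python3 to.py
```

```text
t 2.7 tcp [0.5508 0.1517 0.1717] yaw_y 1.5503 zaxis [ 0.034  0.007 -0.999] F [-0.4 -0.6 -0.6] gap 0.0
```

```bash
python3 to.py .541 .175 .152 1.548;python3 - <<'E'
from station import manip
import cv2
a=manip.snapshot("top")["frame"][:,:,::-1][130:240,135:315];b=manip.snapshot("scene")["frame"][:,:,::-1][115:225,165:345]
cv2.imwrite("pics/a2.png",cv2.resize(cv2.vconcat([a,b]),None,fx=2.7,fy=2.7,interpolation=cv2.INTER_CUBIC))
print(manip.sense()["q"].round(3))
E
```

```text
t 2.7 tcp [0.5508 0.1517 0.1717] yaw_y 1.5503 zaxis [ 0.034  0.007 -0.999] F [-0.4 -0.6 -0.6] gap 0.0
shift mm [10.9 22.9 19.5]
rotvec [0.007 0.034 0.002]
[ 0.071  0.521  1.654  0.005  0.933 -1.482]
```

View pics/a2.png

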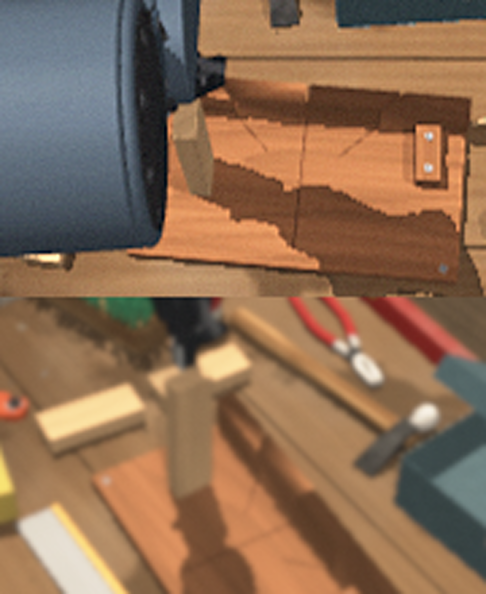

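The tool drifted up, with its tip now level with the batten's top; the batten still stands. I'll back off, lower and try again with small checked steps.

Request:
servo_tool --pt "3 12 0 0 0.015 0 -1" --pt "3 12 0 0 0.015 0 -1" --pt "0 0 0 0 0 0 -1"

```text
t: 3.05
tcp_pos: [0.5444, 0.1776, 0.1712]
tool_rot: [0.012, 1.0, 0.004, -0.0]
force: [-0.2, -0.3, -0.7]
finger_gap: -0.002
```

```bash
python3 to.py .541 .175 .150 1.548
```

```text
t 3.05 tcp [0.5444 0.1776 0.1712] yaw_y 1.5473 zaxis [-0.001  0.008 -1.   ] F [-0.2 -0.3 -0.7] gap -0.0
shift mm [ 3.4 -2.9 21.2]
rotvec [ 0.008 -0.001 -0.001]
```

Request:
servo_tool --pt "2 0 11 0 0 0 -1" --pt "1 0 11 0 0 0 -1" --pt "0 0 0 0 0 0 -1" --pt "0 0 0 0 0 0 -1"

```text
t: 3.38
tcp_pos: [0.5414, 0.1823, 0.1484]
tool_rot: [0.009, 1.0, 0.004, -0.0]
force: [0.2, -0.1, 0.2]
finger_gap: 0.002
```

```bash
python3 to.py .541 .16 .150 1.548
```

```text
t 3.3833 tcp [0.5414 0.1823 0.1484] yaw_y 1.5535 zaxis [-0.001  0.008 -1.   ] F [ 0.2 -0.1  0.2] gap 0.0
shift mm [ -0.  -22.3  -1.8]
rotvec [ 0.008 -0.001  0.006]
```

Request:
servo_tool --pt "0 -14 0 0 0 0 -1" --pt "0 -4 0 0 0 0 -1" --pt "0 0 0 0 0 0 -1"

```text
t: 3.63
tcp_pos: [0.5413, 0.1639, 0.1488]
tool_rot: [0.007, 1.0, 0.004, -0.0]
force: [-0.1, 0.3, 0.6]
finger_gap: -0.0
```

```bash
python3 to.py .541 .15 .150 1.548
```

```text
t 3.6333 tcp [0.5413 0.1639 0.1488] yaw_y 1.5561 zaxis [-0.001  0.008 -1.   ] F [-0.1  0.3  0.6] gap -0.0
shift mm [  0.1 -13.9  -1.4]
rotvec [ 0.008 -0.001  0.008]
```

Request:
servo_tool --pt "0 -5 0 0 0 0 -1" --pt "0 -5 0 0 0 0 -1" --pt "0 -5 0 0 0 0 -1" --pt "0 0 0 0 0 0 -1"

```text
t: 3.97
tcp_pos: [0.542, 0.1464, 0.15]
tool_rot: [0.008, 1.0, 0.004, 0.001]
force: [-0.2, -1.4, 0.5]
finger_gap: -0.002
```

```bash
python3 to.py .541 .14 .150 1.548
```

```text
t 3.9667 tcp [0.542  0.1464 0.15  ] yaw_y 1.5543 zaxis [ 0.002  0.008 -1.   ] F [-0.2 -1.4  0.5] gap -0.0
shift mm [ 0.9 -6.4 -0.1]
rotvec [0.008 0.002 0.006]
```

Request:
servo_tool --pt "0 -5 0 0 0 0 -1" --pt "0 -5 0 0 0 0 -1" --pt "0 0 0 0 0 0 -1" --pt "0 0 0 0 0 0 -1" --pt "0 0 0 0 0 0 -1"

```text
t: 4.38
tcp_pos: [0.5421, 0.1345, 0.1503]
tool_rot: [0.009, 1.0, 0.004, 0.001]
force: [-0.3, -0.3, -0.2]
finger_gap: -0.003
```

```bash
python3 to.py .541 .14 .150 1.548;python3 - <<'E'
from station import manip
import cv2
a=manip.snapshot("top")["frame"][:,:,::-1][130:240,135:315];b=manip.snapshot("scene")["frame"][:,:,::-1][115:225,165:345]
cv2.imwrite("pics/a3.png",cv2.resize(cv2.vconcat([a,b]),None,fx=2.7,fy=2.7,interpolation=cv2.INTER_CUBIC))
E
```

```text
t 4.3833 tcp [0.5421 0.1345 0.1503] yaw_y 1.5527 zaxis [ 0.003  0.008 -1.   ] F [-0.3 -0.3 -0.2] gap -0.0
shift mm [1.2 5.5 0.3]
rotvec [0.008 0.002 0.005]
```

View pics/a3.png

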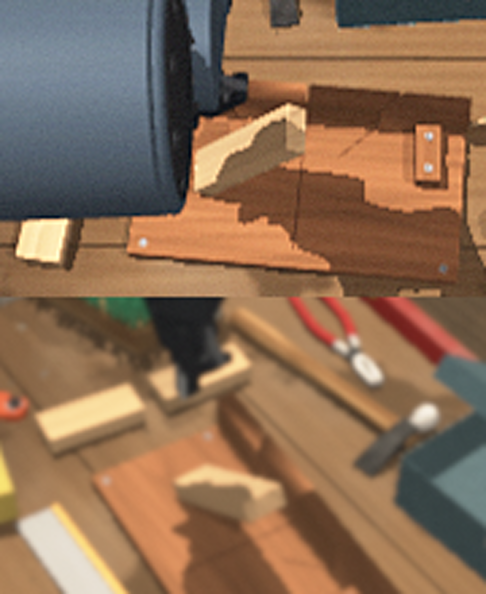

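It is caught falling towards the stop. I'll back away to let it settle, then look again.

Request:
servo_tool --pt "0 15 0 0 0 0 -1" --pt "0 20 0 0 0 0 -1" --pt "0 20 0 0 0 0 -1" --pt "0 15 0 0 0 0 -1" --pt "0 0 0 0 0 0 -1" --pt "0 0 0 0 0 0 -1"

```text
t: 4.98
tcp_pos: [0.5435, 0.2076, 0.1505]
tool_rot: [0.009, 1.0, 0.004, 0.001]
force: [-0.5, 1.0, 0.4]
finger_gap: -0.001
```

```bash
cat > look.py <<'E'
import sys
from h import *
from station import manip
n=sys.argv[1];s=manip.snapshot("top");c=manip.snapshot("scene")
np.savez(f"top{n}.npz",**s);np.savez(f"scene{n}.npz",**c)
a=s["frame"][:,:,::-1][140:245,135:325];b=c["frame"][:,:,::-1][125:270,165:325]
cv2.imwrite(f"pics/t{n}.png",cv2.resize(a,None,fx=4.2,fy=4.2,interpolation=cv2.INTER_CUBIC));cv2.imwrite(f"pics/s{n}.png",cv2.resize(b,None,fx=4,fy=4,interpolation=cv2.INTER_CUBIC))
E
python3 look.py 4; python3 to.py
```

```text
t 5.0833 tcp [0.5435 0.2069 0.1505] yaw_y 1.5514 zaxis [ 0.002  0.008 -1.   ] F [-0.7  0.4 -0.1] gap -0.0
```

View pics/t4.png

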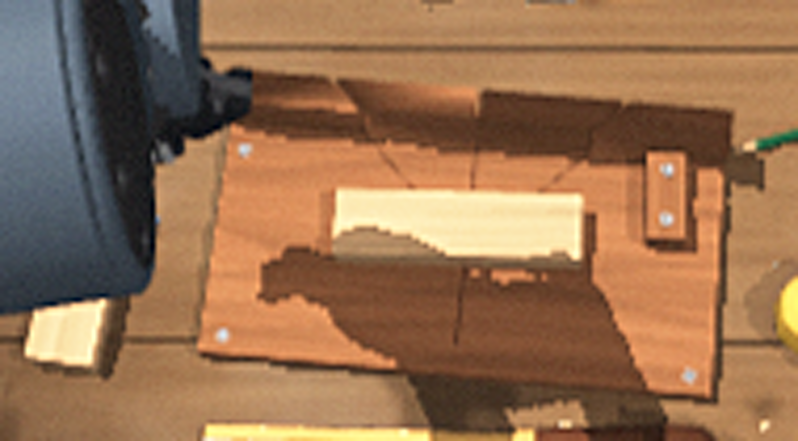

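View pics/s4.png

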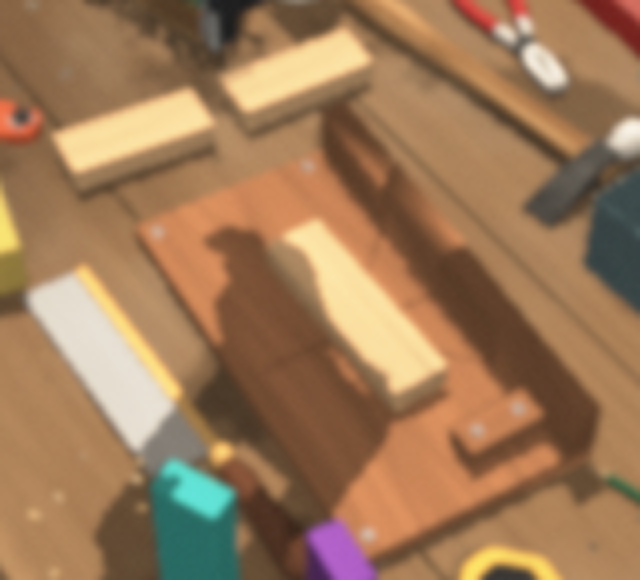

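The batten lies flat on the bed, its top face from (335,188) to (582,260) in the crop, short of the stop and clear of the fence.

```bash
cat > m.py <<'E'
from h import *
import sys
n=sys.argv[1]
s=np.load(f"top{n}.npz")
f=s["frame"];hsv=cv2.cvtColor(f,cv2.COLOR_RGB2HSV)
# light wood incl. shadow: low red-yellow saturation ratio vs brown bed
lab=cv2.cvtColor(f,cv2.COLOR_RGB2LAB).astype(int)
m=((hsv[...,1]<135)&(hsv[...,2]>85)).astype(np.uint8)*255
roi=np.zeros_like(m);roi[165:235,190:312]=255;m&=roi
cs,_=cv2.findContours(m,0,2);c=max(cs,key=cv2.contourArea)
print("area",cv2.contourArea(c))
c=c.reshape(-1,2)
w=ray(s,c,.037)[:,:2]
r=cv2.minAreaRect((w*1000).astype(np.float32));print("rect mm",r)
B=np.array([.533,.032]);ex=np.array([.9962,-.087]);ey=np.array([.087,.9962])
d=w-B;b=np.c_[d@ex,d@ey]*1000
print("board frame min/max",b.min(0).round(1),b.max(0).round(1))
E
python3 m.py 4; python3 - <<'E'
from h import *
B=np.array([.533,.032]);A=np.array([[.9962,-.087],[.087,.9962]])
p=ray(np.load("top4.npz"),np.array([(334,188),(583,194),(582,260),(332,256)])/4.2-.4+[135,140],.037)[:,:2]
q=ray(np.load("scene4.npz"),np.array([(318,219),(446,362),(392,396)])/4.-.4+[165,125],.037)[:,:2]
for z in(p,q): print(z.round(4).tolist(),((z-B)@A.T*1000).round(1).tolist())
E
```

```text
area 998.5
rect mm ((534.119873046875, 38.374183654785156), (51.49616241455078, 159.3303985595703), 0.16222642362117767)
board frame min/max [-29.1 -74.2] [30.5 86.3]
[[0.5615, 0.1184], [0.5578, -0.0423], [0.5128, -0.0413], [0.5151, 0.1182]] [[20.9, 88.6], [31.2, -71.9], [-13.7, -74.8], [-25.4, 84.3]]
[[0.5618, 0.1184], [0.5587, -0.0383], [0.5116, -0.0406]] [[21.2, 88.6], [31.7, -67.8], [-15.0, -74.2]]
```

```bash
cat > tb.py <<'E'
# args: board x,y (mm), world z -> shift in tool axes
import sys,os
x,y,z=map(float,sys.argv[1:4]);x/=1e3;y/=1e3
os.execvp("python3",["python3","to.py",str(.533+x*.9962+y*.087),str(.032-x*.087+y*.9962),str(z),"1.4835"])
E
python3 tb.py -60 7 .11
```

```text
t 5.0833 tcp [0.5435 0.2069 0.1505] yaw_y 1.5514 zaxis [ 0.002  0.008 -1.   ] F [-0.7  0.4 -0.1] gap -0.0
shift mm [  66.6 -164.4   39. ]
rotvec [0.008 0.002 0.068]
```

Request:
servo_tool --pt "11 -27 0 0.008 0.002 0 -1" --pt "11 -27 0 0 0 0 -1" --pt "11 -27 0 0 0 0 -1" --pt "11 -27 0 0 0 0 -1" --pt "11 -27 10 0 0 0 -1" --pt "11 -27 15 0 0 0 -1" --pt "0 0 14 0 0 0.068 -1" --pt "0 0 0 0 0 0 -1" --pt "0 0 0 0 0 0 -1"

```text
t: 5.83
tcp_pos: [0.4734, 0.0333, 0.1117]
tool_rot: [0.047, 0.999, -0.001, 0.004]
force: [0.4, 1.0, -0.0]
finger_gap: -0.003
```

```bash
python3 tb.py -60 7 .025
```

```text
t 5.8333 tcp [0.4734 0.0333 0.1117] yaw_y 1.4769 zaxis [ 0.007 -0.001 -1.   ] F [ 0.4  1.  -0. ] gap -0.0
shift mm [ 1.2 10.9 86.7]
rotvec [-0.001  0.007 -0.007]
```

Request:
servo_tool --pt "1 10 10 0 0.007 -0.007 -1" --pt "0 0 25 0 0 0 -1" --pt "0 0 25 0 0 0 -1" --pt "0 0 18 0 0 0 -1" --pt "0 0 5 0 0 0 -1" --pt "0 0 0 0 0 0 -1" --pt "0 0 0 0 0 0 -1"

```text
t: 6.42
tcp_pos: [0.4807, 0.0485, 0.0279]
tool_rot: [0.037, 0.999, -0.001, 0.006]
force: [-0.7, 1.1, -0.1]
finger_gap: 0.002
```

```bash
python3 tb.py -36 7 .025
```

```text
t 6.4167 tcp [0.4807 0.0485 0.0279] yaw_y 1.4972 zaxis [ 0.012 -0.002 -1.   ] F [-0.7  1.1 -0.1] gap 0.0
shift mm [-17.5  -5.1   3.1]
rotvec [-0.001  0.012  0.014]
```

Request:
servo_tool --pt "-14 -5 2 -0.001 0.012 0.014 -1" --pt "-6 0 0 0 0 0 -1" --pt "-6 0 0 0 0 0 -1" --pt "-6 0 0 0 0 0 -1" --pt "-6 0 0 0 0 0 -1" --pt "-6 0 0 0 0 0 -1" --pt "0 0 0 0 0 0 -1"

```text
t: 7.0
tcp_pos: [0.5276, 0.0423, 0.0308]
tool_rot: [0.041, 0.999, 0.0, 0.002]
force: [-0.7, -0.0, 0.5]
finger_gap: 0.002
```

```bash
python3 tb.py 13 7 .025
```

```text
t 7.0 tcp [0.5276 0.0423 0.0308] yaw_y 1.4886 zaxis [ 0.005 -0.    -1.   ] F [-0.7 -0.   0.5] gap 0.0
shift mm [-19.2  -2.9   5.9]
rotvec [0.    0.005 0.005]
```

Request:
servo_tool --pt "0 0 5 0 0.005 0.005 -1" --pt "-6 0 1 0 0 0 -1" --pt "-5 0 0 0 0 0 -1" --pt "-4 0 0 0 0 0 -1" --pt "0 0 0 0 0 0 -1"

```text
t: 7.42
tcp_pos: [0.5414, 0.0413, 0.024]
tool_rot: [0.044, 0.999, 0.0, -0.003]
force: [0.5, 0.2, 0.3]
finger_gap: 0.001
```

```bash
python3 tb.py 13 7 .025; python3 look.py 5
```

```text
t 7.4167 tcp [0.5414 0.0413 0.024 ] yaw_y 1.4832 zaxis [-0.006  0.001 -1.   ] F [0.5 0.2 0.3] gap 0.0
shift mm [-5.4 -3.  -1. ]
rotvec [ 0.    -0.006 -0.   ]
```

View pics/s5.png

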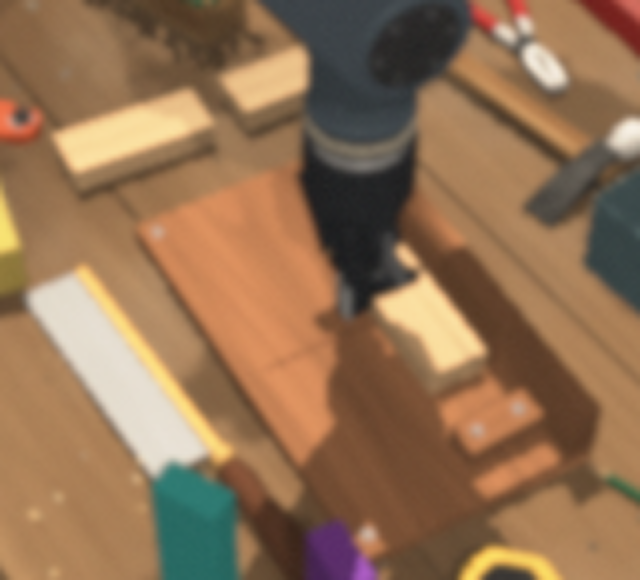

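View pics/t5.png

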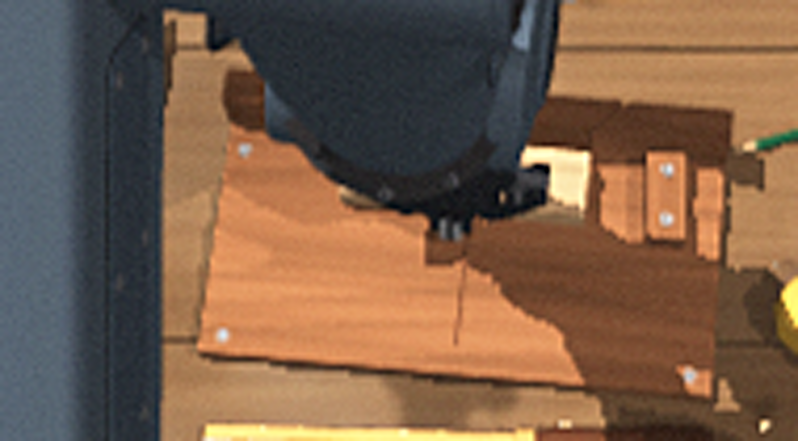

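Pushing evenly; the batten's right end (585,150–218) is close to the fence. I'll continue in small steps until force shows.

Request:
servo_tool --pt "-4 0 0 0 -0.006 0 -1" --pt "-4 0 0 0 0 0 -1" --pt "-3 0 0 0 0 0 -1" --pt "0 0 0 0 0 0 -1"

```text
t: 7.85
tcp_pos: [0.5481, 0.0409, 0.0236]
tool_rot: [0.044, 0.999, 0.0, -0.005]
force: [-0.2, 0.0, -0.0]
finger_gap: -0.0
```

```bash
python3 tb.py 13 7 .025
```

```text
t 7.85 tcp [0.5481 0.0409 0.0236] yaw_y 1.4835 zaxis [-0.009  0.001 -1.   ] F [-0.2  0.  -0. ] gap -0.0
shift mm [ 1.3 -3.1 -1.4]
rotvec [ 0.001 -0.009  0.   ]
```

Request:
servo_tool --pt "-4 0 0 0 0 0 -1" --pt "-4 0 0 0 0 0 -1" --pt "-4 0 0 0 0 0 -1"

```text
t: 8.1
tcp_pos: [0.548, 0.0411, 0.023]
tool_rot: [0.043, 0.999, 0.001, -0.018]
force: [-7.8, -0.3, 6.6]
finger_gap: -0.001
```

```bash
python3 tb.py 13 7 .025
```

```text
t 8.1 tcp [0.548  0.0411 0.023 ] yaw_y 1.4851 zaxis [-0.037  0.004 -0.999] F [-7.8 -0.3  6.6] gap -0.0
shift mm [ 1.2 -3.4 -2. ]
rotvec [ 0.001 -0.037  0.002]
```

Contact: 8 N against the fence. Backing off and going round to the batten's near end.

Request:
servo_tool --pt "10 0 0 0 -0.02 0 -1" --pt "15 0 0 0 -0.017 0 -1" --pt "0 0 -30 0 0 0 -1" --pt "0 0 -30 0 0 0 -1" --pt "0 0 -20 0 0 0 -1" --pt "0 0 0 0 0 0 -1"

```text
t: 8.6
tcp_pos: [0.525, 0.0429, 0.1046]
tool_rot: [0.043, 0.999, 0.0, 0.003]
force: [1.3, 0.5, 0.6]
finger_gap: -0.005
```

```bash
python3 tb.py 45 130 .1
```

```text
t 8.6 tcp [0.525  0.0429 0.1046] yaw_y 1.4845 zaxis [ 0.006  0.    -1.   ] F [1.3 0.5 0.6] gap -0.01
shift mm [-54.  119.8   5. ]
rotvec [0.001 0.006 0.001]
```

Request:
servo_tool --pt "-10 24 0 0.001 0.006 0 -1" --pt "-11 24 0 0 0 0 -1" --pt "-11 24 0 0 0 0 -1" --pt "-11 24 0 0 0 0 -1" --pt "-11 24 0 0 0 0 -1" --pt "0 0 0 0 0 0 -1" --pt "0 0 0 0 0 0 -1"

```text
t: 9.18
tcp_pos: [0.5992, 0.1618, 0.1048]
tool_rot: [0.045, 0.999, 0.001, 0.008]
force: [-0.7, -0.5, -0.4]
finger_gap: 0.004
```

```bash
python3 tb.py 45 128 .026; python3 look.py 6
```

```text
t 9.1833 tcp [0.5992 0.1618 0.1048] yaw_y 1.4803 zaxis [ 0.015  0.001 -1.   ] F [-0.7 -0.5 -0.4] gap 0.0
shift mm [10.9 -7.3 78.6]
rotvec [ 0.002  0.015 -0.003]
```

View pics/t6.png

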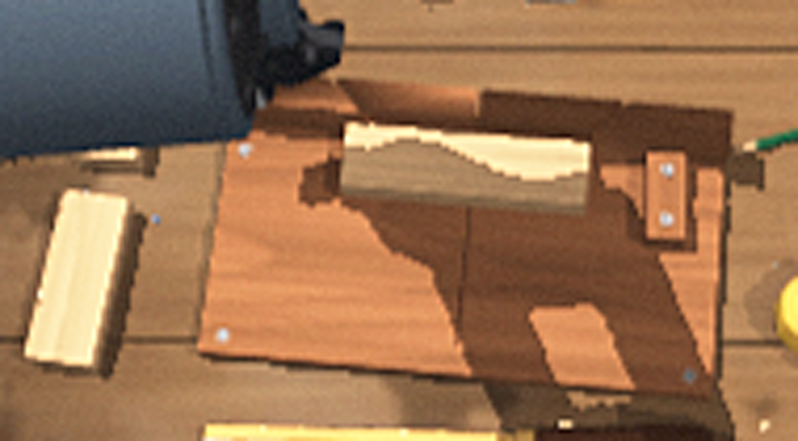

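View pics/s6.png

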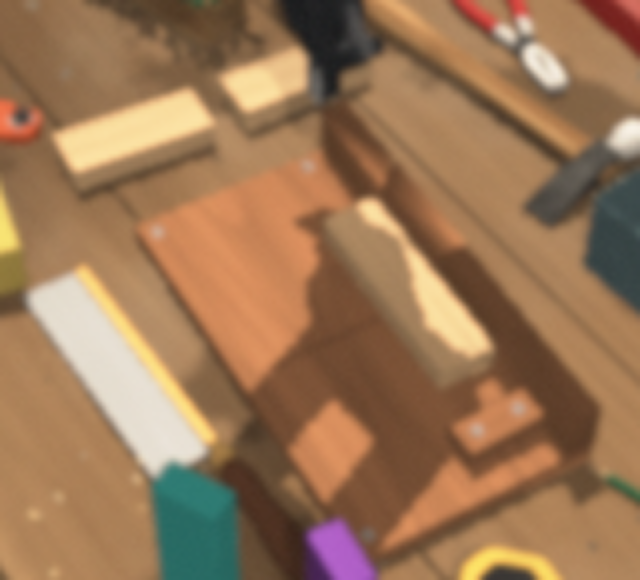

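The batten lies along the fence: far edge (344,122)–(590,142) in the crop, about 50 crop pixels short of the stop.

```bash
python3 - <<'E'
from h import *
B=np.array([.533,.032]);A=np.array([[.9962,-.087],[.087,.9962]])
p=ray(np.load("top6.npz"),np.array([(344,122),(590,142),(585,209),(341,188)])/4.2-.4+[135,140],.037)[:,:2]
print(((p-B)@A.T*1000).round(1).tolist())
E
python3 tb.py 45 128 .026
```

```text
[[67.3, 87.6], [67.7, -73.6], [21.0, -74.0], [21.3, 84.1]]
t 9.2833 tcp [0.5985 0.1609 0.1049] yaw_y 1.4787 zaxis [ 0.014  0.001 -1.   ] F [-0.3 -0.2 -0.5] gap 0.0
shift mm [10.2 -6.3 78.7]
rotvec [ 0.002  0.014 -0.005]
```

Request:
servo_tool --pt "10 0 0 0.002 0.014 -0.005 -1" --pt "0 0 25 0 0 0 -1" --pt "0 0 25 0 0 0 -1" --pt "0 0 20 0 0 0 -1" --pt "0 0 5 0 0 0 -1" --pt "0 0 0 0 0 0 -1" --pt "0 0 0 0 0 0 -1"

```text
t: 9.87
tcp_pos: [0.5826, 0.1555, 0.0284]
tool_rot: [0.047, 0.999, -0.001, -0.003]
force: [-0.8, 0.6, 0.7]
finger_gap: -0.001
```

```bash
python3 tb.py 45 103 .026
```

```text
t 9.8667 tcp [0.5826 0.1555 0.0284] yaw_y 1.4774 zaxis [-0.007 -0.001 -1.   ] F [-0.8  0.6  0.7] gap -0.0
shift mm [ -6.5 -24.3   2.4]
rotvec [-0.002 -0.007 -0.006]
```

Request:
servo_tool --pt "-6 -8 2 0 -0.007 -0.006 -1" --pt "0 -8 0 0 0 0 -1" --pt "0 -6 0 0 0 0 -1" --pt "0 -6 0 0 0 0 -1" --pt "0 -6 0 0 0 0 -1" --pt "0 -6 0 0 0 0 -1" --pt "0 0 0 0 0 0 -1"

```text
t: 10.45
tcp_pos: [0.5882, 0.1095, 0.0317]
tool_rot: [0.044, 0.999, -0.001, 0.005]
force: [-0.3, -0.1, -0.8]
finger_gap: 0.001
```

```bash
python3 tb.py 46 60 .026
```

```text
t 10.45 tcp [0.5882 0.1095 0.0317] yaw_y 1.4824 zaxis [ 0.009 -0.002 -1.   ] F [-0.3 -0.1 -0.8] gap 0.0
shift mm [  2.2 -22.    5.7]
rotvec [-0.001  0.009 -0.001]
```

Request:
servo_tool --pt "2 0 5 0 0.009 0 -1" --pt "0 -5 0 0 0 0 -1" --pt "0 -5 0 0 0 0 -1" --pt "0 -4 0 0 0 0 -1" --pt "0 0 0 0 0 0 -1"

```text
t: 10.87
tcp_pos: [0.5883, 0.096, 0.0325]
tool_rot: [0.045, 0.999, 0.001, 0.004]
force: [0.6, -0.8, 0.3]
finger_gap: 0.0
```

```bash
python3 tb.py 46 60 .026
```

```text
t 10.8667 tcp [0.5883 0.096  0.0325] yaw_y 1.4815 zaxis [ 0.008  0.001 -1.   ] F [ 0.6 -0.8  0.3] gap 0.0
shift mm [ 3.6 -8.6  6.4]
rotvec [ 0.001  0.008 -0.002]
```

Request:
servo_tool --pt "3 6 0 0 0.008 0 -1" --pt "0 0 8 0 0 0 -1" --pt "0 0 0 0 0 0 -1" --pt "0 0 0 0 0 0 -1"

```text
t: 11.2
tcp_pos: [0.585, 0.1031, 0.0224]
tool_rot: [0.045, 0.999, 0.001, -0.001]
force: [-0.1, -0.1, 0.2]
finger_gap: -0.002
```

```bash
python3 tb.py 46 60 .026
```

```text
t 11.2 tcp [0.585  0.1031 0.0224] yaw_y 1.4814 zaxis [-0.002  0.002 -1.   ] F [-0.1 -0.1  0.2] gap -0.0
shift mm [ -0.4 -15.3  -3.6]
rotvec [ 0.001 -0.002 -0.002]
```

Request:
servo_tool --pt "0 -6 0 0 0 0 -1" --pt "0 -5 0 0 0 0 -1" --pt "0 -4 0 0 0 0 -1" --pt "0 -3 0 0 0 0 -1" --pt "0 0 0 0 0 0 -1"

```text
t: 11.62
tcp_pos: [0.5822, 0.0894, 0.0216]
tool_rot: [0.047, 0.999, 0.005, -0.002]
force: [-0.1, 0.8, -0.8]
finger_gap: 0.001
```

```bash
python3 tb.py 46 60 .026
```

```text
t 11.6167 tcp [0.5822 0.0894 0.0216] yaw_y 1.4766 zaxis [-0.004  0.011 -1.   ] F [-0.1  0.8 -0.8] gap 0.0
shift mm [-2.  -1.4 -4.5]
rotvec [ 0.01  -0.005 -0.007]
```

Request:
servo_tool --pt "-1 -4 -1 0 0 0 -1" --pt "0 -4 0 0 0 0 -1" --pt "0 -4 0 0 0 0 -1"

```text
t: 11.87
tcp_pos: [0.578, 0.0887, 0.0222]
tool_rot: [0.053, 0.998, 0.015, -0.006]
force: [-0.7, 16.9, 1.0]
finger_gap: -0.002
```

```bash
python3 tb.py 46 60 .026
```

```text
t 11.8667 tcp [0.578  0.0887 0.0222] yaw_y 1.4649 zaxis [-0.01   0.031 -0.999] F [-0.7 16.9  1. ] gap -0.0
shift mm [-6.  -0.2 -3.9]
rotvec [ 0.03  -0.013 -0.018]
```

Butted at 17 N. Backing off to look.

Request:
servo_tool --pt "0 10 0 0.015 -0.006 -0.009 -1" --pt "0 15 0 0.015 -0.006 -0.009 -1" --pt "0 10 -20 0 0 0 -1" --pt "0 10 -30 0 0 0 -1" --pt "0 15 -30 0 0 0 -1" --pt "0 15 0 0 0 0 -1" --pt "0 20 0 0 0 0 -1" --pt "0 0 0 0 0 0 -1"

```text
t: 12.53
tcp_pos: [0.5857, 0.1817, 0.1053]
tool_rot: [0.045, 0.999, -0.002, -0.003]
force: [-0.0, -0.8, 0.6]
finger_gap: -0.002
```

```bash
python3 look.py 7; python3 to.py
```

```text
t 12.6333 tcp [0.5845 0.1792 0.1042] yaw_y 1.4794 zaxis [-0.01  -0.006 -1.   ] F [ 1.  -0.7  0.7] gap 0.0
```

View pics/t7.png

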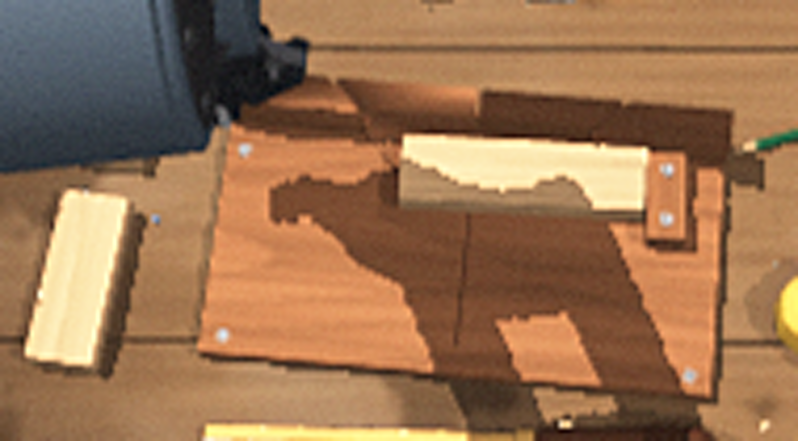

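View pics/s7.png

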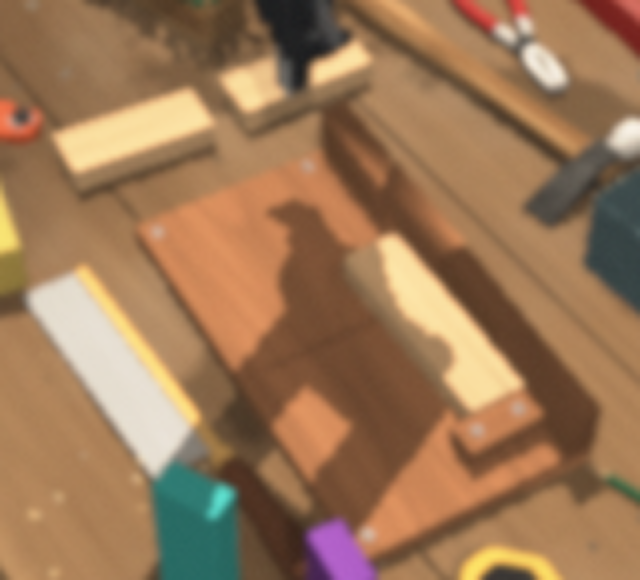

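It is butted to the stop, but its near end has swung a little off the fence: the far edge runs (402,133)–(648,148), a flatter slope than before. I'll push it back to the fence from the front, a bit to the near side of its middle.

```bash
python3 tb.py -15 -5 .1
```

```text
t 12.6333 tcp [0.5845 0.1792 0.1042] yaw_y 1.4794 zaxis [-0.01  -0.006 -1.   ] F [ 1.  -0.7  0.7] gap 0.0
shift mm [  52.8 -156.3    5.7]
rotvec [-0.006 -0.009 -0.004]
```

Request:
servo_tool --pt "13 -13 0 -0.006 -0.009 -0.004 -1" --pt "13 -28 0 0 0 0 -1" --pt "13 -28 0 0 0 0 -1" --pt "13 -28 0 0 0 0 -1" --pt "0 -28 0 0 0 0 -1" --pt "0 -20 0 0 0 0 -1" --pt "0 0 0 0 0 0 -1" --pt "0 0 0 0 0 0 -1"

```text
t: 13.3
tcp_pos: [0.5123, 0.0263, 0.1007]
tool_rot: [0.045, 0.999, -0.001, -0.005]
force: [0.6, -0.0, -0.3]
finger_gap: -0.002
```

```bash
python3 tb.py -13 -5 .024
```

```text
t 13.3 tcp [0.5123 0.0263 0.1007] yaw_y 1.4804 zaxis [-0.009 -0.002 -1.   ] F [ 0.6 -0.  -0.3] gap -0.0
shift mm [-7.8  2.8 76.6]
rotvec [-0.003 -0.009 -0.003]
```

Request:
servo_tool --pt "0 0 25 -0.003 -0.009 -0.003 -1" --pt "0 0 25 0 0 0 -1" --pt "0 0 18 0 0 0 -1" --pt "0 0 6 0 0 0 -1" --pt "0 0 0 0 0 0 -1" --pt "0 0 0 0 0 0 -1"

```text
t: 13.8
tcp_pos: [0.5138, 0.0256, 0.0244]
tool_rot: [0.044, 0.999, -0.0, 0.001]
force: [0.2, 0.1, 0.6]
finger_gap: 0.002
```

```bash
python3 tb.py 13 -5 .024
```

```text
t 13.8 tcp [0.5138 0.0256 0.0244] yaw_y 1.4819 zaxis [ 0.003 -0.001 -1.   ] F [0.2 0.1 0.6] gap 0.0
shift mm [-31.6   3.1   0.5]
rotvec [-0.001  0.003 -0.002]
```

Request:
servo_tool --pt "-10 3 0 0 0 0 -1" --pt "-7 0 0 0 0 0 -1" --pt "-4 0 0 0 0 0 -1" --pt "-4 0 0 0 0 0 -1" --pt "0 0 0 0 0 0 -1"

```text
t: 14.22
tcp_pos: [0.5419, 0.0273, 0.0278]
tool_rot: [0.043, 0.999, -0.001, 0.004]
force: [0.1, -0.5, -0.7]
finger_gap: -0.002
```

```bash
python3 tb.py 13 -5 .024
```

```text
t 14.2167 tcp [0.5419 0.0273 0.0278] yaw_y 1.4844 zaxis [ 0.007 -0.002 -1.   ] F [ 0.1 -0.5 -0.7] gap -0.0
shift mm [-3.7 -1.1  3.9]
rotvec [-0.001  0.007  0.001]
```

Request:
servo_tool --pt "-3 0 2 0 0 0 -1" --pt "-3 0 0 0 0 0 -1" --pt "-3 0 0 0 0 0 -1"

```text
t: 14.47
tcp_pos: [0.5471, 0.0271, 0.0263]
tool_rot: [0.043, 0.999, -0.0, -0.001]
force: [-7.6, -0.6, 6.4]
finger_gap: 0.0
```

```bash
python3 tb.py 13 -5 .024
```

```text
t 14.4667 tcp [0.5471 0.0271 0.0263] yaw_y 1.4849 zaxis [-0.001 -0.001 -1.   ] F [-7.6 -0.6  6.4] gap 0.0
shift mm [ 1.5 -1.4  2.3]
rotvec [-0.001 -0.001  0.001]
```

Request:
servo_tool --pt "6 0 0 0 0 0 -1" --pt "3 -15 0 0 0 0 -1" --pt "0 -20 0 0 0 0 -1" --pt "0 -20 0 0 0 0 -1" --pt "0 0 0 0 0 0 -1"

```text
t: 14.88
tcp_pos: [0.5331, -0.0275, 0.0262]
tool_rot: [0.041, 0.999, -0.001, 0.001]
force: [1.0, -0.3, -0.4]
finger_gap: -0.002
```

```bash
python3 tb.py 14 -55 .024
```

```text
t 14.8833 tcp [ 0.5331 -0.0275  0.0262] yaw_y 1.4887 zaxis [ 0.001 -0.001 -1.   ] F [ 1.  -0.3 -0.4] gap -0.0
shift mm [-8.8  4.2  2.2]
rotvec [-0.001  0.002  0.005]
```

Request:
servo_tool --pt "-5 0 1 0 0 0.005 -1" --pt "-3 0 0 0 0 0 -1" --pt "-3 0 0 0 0 0 -1" --pt "-3 0 0 0 0 0 -1"

```text
t: 15.22
tcp_pos: [0.5423, -0.0277, 0.0246]
tool_rot: [0.044, 0.999, 0.0, -0.005]
force: [-7.5, -3.0, 4.4]
finger_gap: 0.0
```

```bash
python3 tb.py 14 -55 .024
```

```text
t 15.2167 tcp [ 0.5423 -0.0277  0.0246] yaw_y 1.4828 zaxis [-0.011  0.001 -1.   ] F [-7.5 -3.   4.4] gap 0.0
shift mm [0.4 3.7 0.6]
rotvec [-0.    -0.011 -0.001]
```

Contact at the same depth here (board x about 14 mm), so the batten is parallel. Backing off, lifting and moving clear to look.

Request:
servo_tool --pt "8 0 0 0 -0.011 0 -1" --pt "15 0 0 0 0 0 -1" --pt "5 0 -30 0 0 0 -1" --pt "0 0 -35 0 0 0 -1" --pt "0 10 -30 0 0 0 -1" --pt "0 35 -20 0 0 0 -1" --pt "0 35 0 0 0 0 -1" --pt "0 35 0 0 0 0 -1" --pt "0 35 0 0 0 0 -1" --pt "0 35 0 0 0 0 -1" --pt "0 35 0 0 0 0 -1" --pt "0 0 0 0 0 0 -1"

```text
t: 16.22
tcp_pos: [0.5383, 0.2131, 0.1469]
tool_rot: [0.041, 0.999, 0.003, 0.006]
force: [0.5, -0.6, -0.9]
finger_gap: 0.001
```

```bash
python3 look.py 8; python3 to.py
```

```text
t 16.3167 tcp [0.5373 0.2086 0.1464] yaw_y 1.4868 zaxis [ 0.009  0.003 -1.   ] F [-0.6  0.1 -0.5] gap -0.0
```

View pics/t8.png

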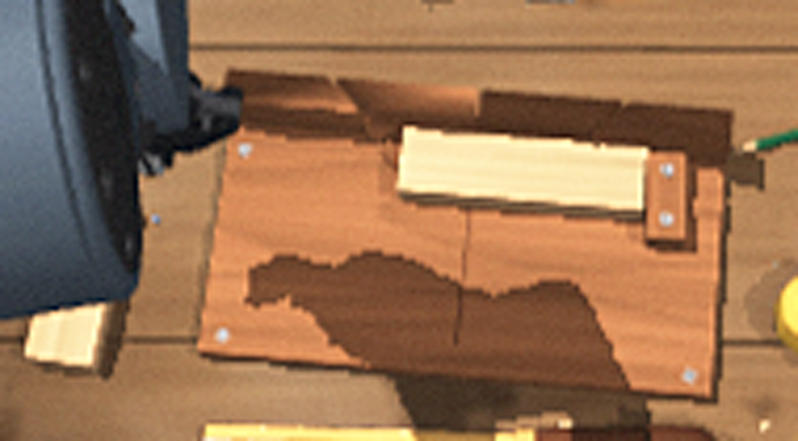

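View pics/s8.png

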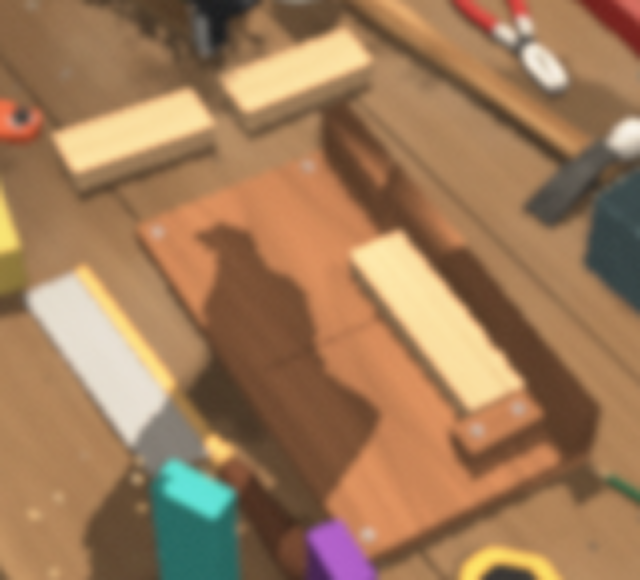

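```bash
python3 - <<'E'
from h import *
B=np.array([.533,.032]);A=np.array([[.9962,-.087],[.087,.9962]])
f=lambda n,p,k,o,z:((ray(np.load(n),np.array(p)/k-.4+o,z)[:,:2]-B)@A.T*1000).round(1).tolist()
print(f("top8.npz",[(404,126),(649,147),(644,212),(398,192)],4.2,[135,140],.037),f("top8.npz",[(648,152),(648,238)],4.2,[135,140],.035))
print(f("scene8.npz",[(402,230),(524,383),(464,411),(352,256)],4.,[165,125],.037),f("scene8.npz",[(453,432),(528,390)],4.,[165,125],.035))
a=np.load("top8.npz")["frame"][165:205,275:310,::-1];b=np.load("scene8.npz")["frame"][205:245,270:305,::-1]
cv2.imwrite("pics/j8.png",cv2.resize(cv2.hconcat([a,b]),None,fx=11,fy=11,interpolation=cv2.INTER_NEAREST))
for n in("top","scene"):
    d=cv2.absdiff(np.load(n+"0.npz")["frame"],np.load(n+"8.npz")["frame"]).max(2)
    print(n,{k:int((d[r]>40).sum()) for k,r in (dict(off1=np.s_[188:230,138:158],tape=np.s_[196:235,316:358],pencil=np.s_[160:180,312:350]) if n=="top" else dict(off=np.s_[135:175,178:220],off2=np.s_[130:160,220:260],tape=np.s_[258:296,276:310],pencil=np.s_[240:268,312:352])).items()})
E
```

```text
[[68.0, 48.2], [67.6, -112.1], [22.4, -111.9], [21.8, 47.1]] [[64.9, -111.8], [5.6, -115.8]]
[[68.4, 49.5], [67.8, -108.9], [20.1, -108.5], [24.6, 45.9]] [[5.4, -118.2], [67.8, -114.0]]
top {'off1': 531, 'tape': 0, 'pencil': 0}
scene {'off': 2, 'off2': 72, 'tape': 0, 'pencil': 0}
```

View pics/j8.png

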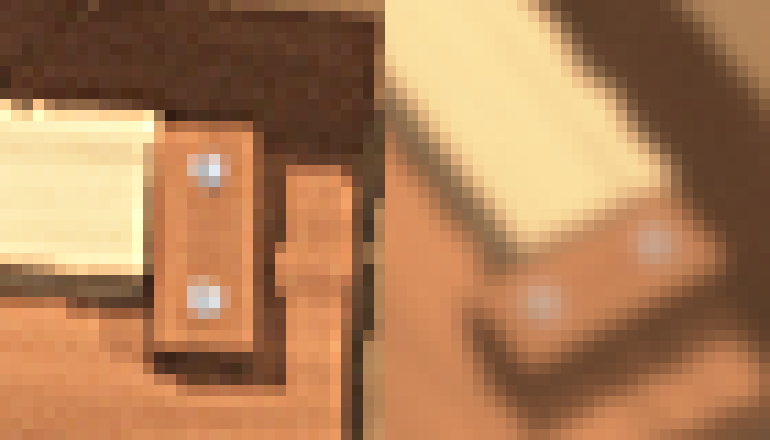

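It is parallel and on the fence, and the gap at the stop is at most about 1–2 mm by the pictures (right end at y −112, stop face at −114 ± 2). There is ample time, so one gentle end nudge to make sure.

```bash
python3 tb.py 48 95 .1
```

```text
t 16.3167 tcp [0.5373 0.2086 0.1464] yaw_y 1.4868 zaxis [ 0.009  0.003 -1.   ] F [-0.6  0.1 -0.5] gap -0.0
shift mm [-58.4 -81.7  46.6]
rotvec [0.003 0.009 0.003]
```

Request:
servo_tool --pt "-15 -20 0 0.003 0.009 0.003 -1" --pt "-15 -20 0 0 0 0 -1" --pt "-14 -20 10 0 0 0 -1" --pt "-14 -15 15 0 0 0 -1" --pt "0 0 20 0 0 0 -1" --pt "0 0 0 0 0 0 -1" --pt "0 0 0 0 0 0 -1"

```text
t: 16.9
tcp_pos: [0.5893, 0.1194, 0.1001]
tool_rot: [0.044, 0.999, -0.001, -0.001]
force: [-0.3, -0.3, 0.5]
finger_gap: 0.004
```

```bash
python3 tb.py 48 90 .025
```

```text
t 16.9 tcp [0.5893 0.1194 0.1001] yaw_y 1.482 zaxis [-0.002 -0.003 -1.   ] F [-0.3 -0.3  0.5] gap 0.0
shift mm [ 0.3 -1.8 75.1]
rotvec [-0.003 -0.001 -0.001]
```

Request:
servo_tool --pt "0 0 25 0 0 0 -1" --pt "0 0 25 0 0 0 -1" --pt "0 0 18 0 0 0 -1" --pt "0 0 5 0 0 0 -1" --pt "0 0 0 0 0 0 -1" --pt "0 0 0 0 0 0 -1"

```text
t: 17.4
tcp_pos: [0.5907, 0.1175, 0.0307]
tool_rot: [0.045, 0.999, -0.002, 0.002]
force: [0.3, -0.3, -0.7]
finger_gap: 0.002
```

```bash
python3 tb.py 48 62 .025
```

```text
t 17.4 tcp [0.5907 0.1175 0.0307] yaw_y 1.4804 zaxis [ 0.004 -0.003 -1.   ] F [ 0.3 -0.3 -0.7] gap 0.0
shift mm [  1.9 -28.1   5.8]
rotvec [-0.003  0.004 -0.003]
```

Request:
servo_tool --pt "0 -8 6 -0.003 0.004 -0.003 -1" --pt "0 -7 0 0 0 0 -1" --pt "0 -5 0 0 0 0 -1" --pt "0 0 0 0 0 0 -1"

```text
t: 17.73
tcp_pos: [0.5911, 0.096, 0.0286]
tool_rot: [0.043, 0.999, 0.0, 0.003]
force: [0.2, -0.7, 0.2]
finger_gap: -0.001
```

```bash
python3 tb.py 48 62 .025
```

```text
t 17.7333 tcp [0.5911 0.096  0.0286] yaw_y 1.4854 zaxis [ 0.007  0.    -1.   ] F [ 0.2 -0.7  0.2] gap -0.0
shift mm [ 4.3 -6.8  3.6]
rotvec [0.001 0.007 0.002]
```

Request:
servo_tool --pt "1 -3 1 0 0.005 0 -1" --pt "0 -3 0 0 0 0 -1" --pt "0 0 0 0 0 0 -1"

```text
t: 17.98
tcp_pos: [0.5905, 0.0886, 0.029]
tool_rot: [0.043, 0.999, 0.0, 0.002]
force: [0.5, 0.2, 0.8]
finger_gap: -0.002
```

```bash
python3 tb.py 48 62 .025
```

```text
t 17.9833 tcp [0.5905 0.0886 0.029 ] yaw_y 1.4841 zaxis [ 0.004  0.    -1.   ] F [0.5 0.2 0.8] gap -0.0
shift mm [4.4 0.6 4. ]
rotvec [0.001 0.004 0.001]
```

Request:
servo_tool --pt "0 -3 0 0 0 0 -1" --pt "0 -2 0 0 0 0 -1"

```text
t: 18.15
tcp_pos: [0.5898, 0.0863, 0.0292]
tool_rot: [0.045, 0.999, 0.003, 0.002]
force: [-0.0, 12.1, 0.4]
finger_gap: -0.0
```

```bash
python3 tb.py 48 62 .025
```

```text
t 18.15 tcp [0.5898 0.0863 0.0292] yaw_y 1.4802 zaxis [ 0.004  0.006 -1.   ] F [-0.  12.1  0.4] gap -0.0
shift mm [3.9 2.9 4.2]
rotvec [ 0.006  0.003 -0.003]
```

Butted at 12 N, the tip 2–3 mm further than before and without side drift. Retreating clear.

Request:
servo_tool --pt "0 8 0 0 0 0 -1" --pt "0 15 0 0 0 0 -1" --pt "0 10 -25 0 0 0 -1" --pt "0 10 -35 0 0 0 -1" --pt "0 20 -30 0 0 0 -1" --pt "5 25 -20 0 0 0 -1" --pt "10 30 0 0 0 0 -1" --pt "10 20 0 0 0 0 -1" --pt "0 0 0 0 0 0 -1" --pt "0 0 0 0 0 0 -1"

```text
t: 18.98
tcp_pos: [0.5773, 0.2336, 0.1452]
tool_rot: [0.045, 0.999, 0.003, 0.002]
force: [1.0, -0.4, 0.5]
finger_gap: 0.001
```

```bash
python3 look.py 9; python3 to.py; python3 - <<'E'
from h import *
a=np.load("top9.npz")["frame"][165:205,275:310,::-1];b=np.load("scene9.npz")["frame"][205:245,270:305,::-1]
cv2.imwrite("pics/j9.png",cv2.resize(cv2.hconcat([a,b]),None,fx=11,fy=11,interpolation=cv2.INTER_NEAREST))
E
```

```text
t 19.0833 tcp [0.5772 0.2325 0.1447] yaw_y 1.4795 zaxis [ 0.003  0.006 -1.   ] F [-0.6 -0.6 -0. ] gap 0.0
```

View pics/t9.png

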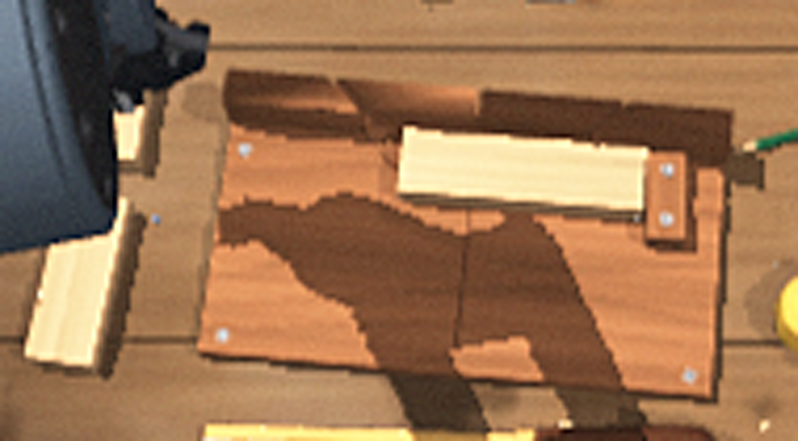

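View pics/j9.png

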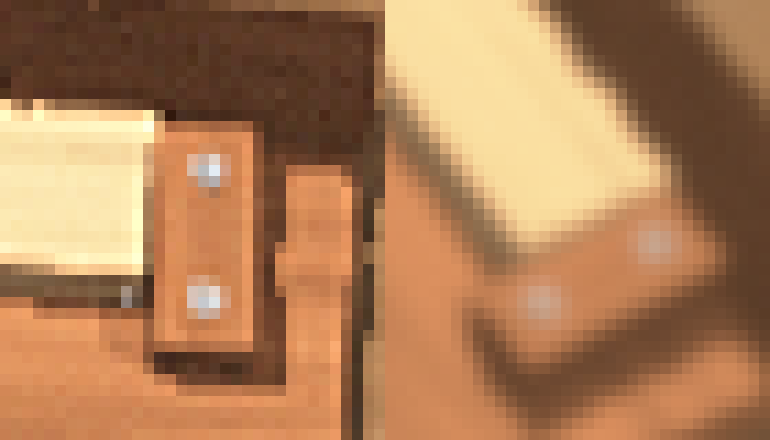

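View pics/s9.png

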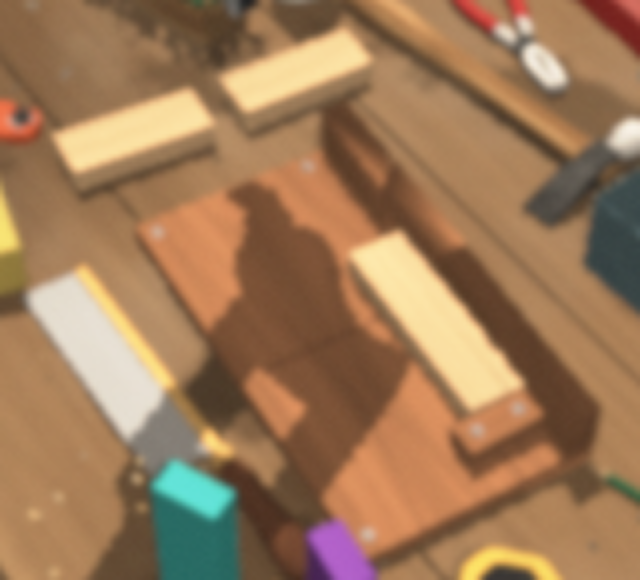

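The batten is unchanged by the nudge: flush with the stop at crop (648,147–212), on the fence and parallel to it. The cut pieces are where they were, and the gripper is 145 mm up and clear. Handing in.

```bash
python3 -c "
from station import manip
print(manip.sense()['force'].round(1)); print(manip.sign_off())"
```

```text
[-0.6 -0.6 -0. ]
the job is handed in; nothing more can be done
None
```

I tipped the batten over towards the stop, pushed it flat against the fence and slid it until its end butted against the stop. The job was handed in at about 19 s, with no verdict reported.

**What went wrong on the way:**
- On the first push the tool drifted up about 20 mm. I backed off and repeated it, and the batten then fell flat.
- The first end push swung the near end slightly off the fence. Two pushes from the front squared it up, and a last gentle nudge on the end met firm resistance of about 12 N.

**Last checks:**
- **Position:** the batten lies flat, on the fence and parallel to it by the pictures, with no visible gap at the stop. The corner measurements only resolve about 2 mm: they put its end 1–2 mm from the stop from above, but up to about 7 mm in the other view. I relied on the firm contact instead.
- **Other objects:** a picture comparison before the last nudge showed no change at the tape measure or the pencil. The top-view comparison of the cut pieces was spoiled by the arm covering them. In the last pictures they look unmoved.
- **Arm:** it finished 145 mm up beyond the near end of the block, touching nothing (force under 1 N).

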